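Line up the chess pieces by height, tallest at the bell

TASK

Line up the four chess pieces by height on the wooden strip: stand each one upright on the middle of its own round cork mark, the tallest on the mark next to the bell and each next one shorter, down to the shortest on the mark next to the dice cup. Leave the bell and the dice cup standing where they are.

Things in the scene. Friction and masses are not known exactly. Their poses are not given: they have to be found in the camera images.
- pawn: Pawn, the shortest piece: 48 mm tall, round foot 30 mm across, thin waist, ball head 25 mm across. Turned from plain mid-brown wood like the other three chess pieces, round about its z axis; starts standing upright on the ledge on the robot's side of the strip. Origin: centre of its underside, z up. Good grip from above: the ball head at its widest, 37 mm above the origin. About 20 g.
- rook: Rook (castle tower), second shortest: 61 mm tall, foot 36 mm across, straight crown 28 mm across from 44 to 56 mm with four small battlements on it. Turned from plain mid-brown wood like the other three chess pieces, round about its z axis; starts standing upright on the ledge on the robot's side of the strip. Origin: centre of its underside, z up. Good grip from above: the crown, 50 mm above the origin. About 30 g.
- bishop: Bishop, second tallest: 78 mm tall, foot 36 mm across, slim stem, pointed drop-shaped head 27 mm across at its widest. Turned from plain mid-brown wood like the other three chess pieces, round about its z axis; starts standing upright on the ledge on the robot's side of the strip. Origin: centre of its underside, z up. Good grip from above: the head at its widest, 56 mm above the origin. About 35 g.
- king: King, the tallest piece: 100 mm tall, foot 40 mm across, slim stem, straight crown 28 mm across from 62 to 82 mm with a small cross on top (5 x 13 mm). Turned from plain mid-brown wood like the other three chess pieces, round about its z axis; starts standing upright on the ledge on the robot's side of the strip. Origin: centre of its underside, z up. Good grip from above: the crown, 72 mm above the origin. About 50 g.
- mark_1: Flat round cork mark, 46 mm across, let in flush in the top of the fixed dark wooden strip (80 x 275 mm, 8 mm thick, lying on the ledge). Origin: centre of the mark, at the strip's top surface (8 mm above the ledge). x points across the strip away from the robot, y along the row towards the robot's left. The four marks stand in one straight row 65 mm apart, numbered 1 to 4 along y; this is the end mark at the robot's right.
- mark_2: Flat round cork mark, 46 mm across, let in flush in the top of the fixed dark wooden strip (80 x 275 mm, 8 mm thick, lying on the ledge). Origin: centre of the mark, at the strip's top surface (8 mm above the ledge). x points across the strip away from the robot, y along the row towards the robot's left. The four marks stand in one straight row 65 mm apart, numbered 1 to 4 along y; this is the second from the robot's right.
- mark_3: Flat round cork mark, 46 mm across, let in flush in the top of the fixed dark wooden strip (80 x 275 mm, 8 mm thick, lying on the ledge). Origin: centre of the mark, at the strip's top surface (8 mm above the ledge). x points across the strip away from the robot, y along the row towards the robot's left. The four marks stand in one straight row 65 mm apart, numbered 1 to 4 along y; this is the third from the robot's right.
- mark_4: Flat round cork mark, 46 mm across, let in flush in the top of the fixed dark wooden strip (80 x 275 mm, 8 mm thick, lying on the ledge). Origin: centre of the mark, at the strip's top surface (8 mm above the ledge). x points across the strip away from the robot, y along the row towards the robot's left. The four marks stand in one straight row 65 mm apart, numbered 1 to 4 along y; this is the end mark at the robot's left.
- bell: Loose steel desk bell, domed, 64 mm across and 50 mm tall with a small press plunger on top, standing on the ledge in line with the row, about 87 mm beyond one end mark (either end; the dice cup is beyond the other). Origin: centre of its underside. To be left alone. 
- dice_cup: Loose black hard-plastic dice cup, empty, open end up, 68 mm across the rim and 75 mm tall, standing on the ledge about 87 mm beyond the end mark at the other end of the row from the bell. Origin: centre of its underside. To be left alone. Beyond the strip, farther from the robot (more than 50 mm past its far edge), stand a fixed chess box 45 mm tall, a fixed bowl of bottle caps 45 mm tall and a few draughts, out of the way of the work.

How it is judged (in metres and radians):
At the end, for the whole second after the job is handed in: Counting from the mark next to the bell, king, bishop, rook and pawn each stand on their own mark, within 12 mm of its centre, at the strip's top height (within 4 mm), upright (within 0.12 rad), released and at rest; the bell and dice cup stand upright within 20 mm of where they began (((horizontal distance between bell and mark_1 below 0.15 m and horizontal distance between king and mark_1 below 0.012 m and z of king in the frame of mark_1 between -0.004 and 0.004 m and horizontal distance between bishop and mark_2 below 0.012 m and z of bishop in the frame of mark_2 between -0.004 and 0.004 m and horizontal distance between rook and mark_3 below 0.012 m and z of rook in the frame of mark_3 between -0.004 and 0.004 m and horizontal distance between pawn and mark_4 below 0.012 m and z of pawn in the frame of mark_4 between -0.004 and 0.004 m) or (horizontal distance between bell and mark_4 below 0.15 m and horizontal distance between pawn and mark_1 below 0.012 m and z of pawn in the frame of mark_1 between -0.004 and 0.004 m and horizontal distance between rook and mark_2 below 0.012 m and z of rook in the frame of mark_2 between -0.004 and 0.004 m and horizontal distance between bishop and mark_3 below 0.012 m and z of bishop in the frame of mark_3 between -0.004 and 0.004 m and horizontal distance between king and mark_4 below 0.012 m and z of king in the frame of mark_4 between -0.004 and 0.004 m)) and angle between each of pawn, rook, bishop, king's own z axis and vertical below 0.12 rad and linear speed of each of pawn, rook, bishop, king below 0.02 m/s and angular speed of each of pawn, rook, bishop, king below 0.2 rad/s and distance of each of bell, dice_cup from where it was at the start of the episode below 0.02 m and angle between each of bell, dice_cup's own z axis and vertical below 0.15 rad); the robot touches nothing.
It fails at once if the bell is pushed away (over 20 mm) or tipped (distance of bell from where it was at the start of the episode above 0.02 m or angle between bell's own z axis and vertical above 0.3 rad).
It fails at once if the dice cup is pushed away (over 20 mm) or tipped (distance of dice_cup from where it was at the start of the episode above 0.02 m or angle between dice_cup's own z axis and vertical above 0.3 rad).
It also fails if it takes over 90 s, if anything falls off the work surface, if the arm or the gripper's body presses on something with over 40 N, if the wrist force passes 120 N, or if a joint passes its speed limit or range.

ROBOT

A 7-joint arm with a two-finger parallel gripper is mounted at the origin on the work surface. World frame = base frame: x ahead of the robot, y to its left, z up, the work surface at z = 0. Lengths are in m, angles in degrees, forces in N, time in s.
With the tool pointing down it reaches from about 0.425 to 0.975 m from the base axis. Payload 16.7 kg.
Tool frame: the origin (TCP) lies midway between the tips of the shut fingers; the grasp point (between the pads) lies 19 mm behind it; x points along the fingers, y is the direction in which the jaws open and shut, and the axes are right-handed (so a half turn about x gives the same grasp; the last joint's range is limited). The gripper opens to 85 mm and grips with 20 to 120 N. Pads are 22 mm wide; open, the fingers measure 114 mm over their backs; the gripper's body (76 mm by 85 mm) begins 54 mm behind the grasp point. The pads swing forward as they close: fully open they stand 13 mm farther back than shut.
Start: joints at [-73.596, 24.414, 4.234, 92.017, -1.954, 63.644, -3.845], TCP at [0.285, 0.612, 0.21] pointing down, gripper open.
Joint ranges: [-163.25, 163.25], [-28.42, 122.38], [-70.27, 78.77], [12.13, 141.07], [-58.53, 238.53], [9.26, 117.41], [-156.51, 156.51]. Speed limits (degrees/s): [108.29, 108.29, 136.94, 136.94, 172.46, 172.46, 172.46].

INTERFACE

Orientations are given as [roll, pitch, yaw] about the fixed x, y, z axes, in that order (R = Rz(yaw) Ry(pitch) Rx(roll)).
In Python, from workcell import ctrl gives the robot as it stands.
- The arm moves only by the tool send_rows, never from a script. Its argument "targets" is a list of rows, each an object of numbers: "x", "y", "z": the shift along the tool's x, y, z in m; "twist": the turn about the tool's x in degrees. A call has 1 to 10 rows; each row is the pose to reach, as a shift and turn from the pose commanded when the call began, along the tool's axes at that moment; what a row does not reach only later rows make up. A row lasts 1/8 s, in which the tool goes at most 62.5 mm and 10.7 degrees, less where a joint would pass 70% of its speed; a pose out of reach is approached as far as the arm can. A call with a gripper value outside its range is refused whole. "claw" is the finger opening in m, from 0 to 0.0854, set as the call begins (left out, the last holds). The fingers move at their own pace and stop on an object; "grip_force" is the grip in N (left out, the last holds). Time passes only in rows, so rows that repeat a pose let the fingers close. It gives the time, the measured TCP pose, the force and the opening at its end, in the units of the state.
- ctrl.observe(): the state, without advancing time (a new reading comes with each control period).
- ctrl.snapshot(name): name is "side" or "top"; returns (picture, depth): 480x640x3 uint8, red, green, blue; 480x640 float32, m along the optical axis (not along the pixel's ray), 0 where there is no reading.
- ctrl.camera_params(name): a dict with "camera_matrix" (3x3 intrinsics, pixels), "dist_coeffs" ([k1, k2, p1, p2, k3] as OpenCV has them; the pictures are not rectified), "origin" and "attitude" of the camera in the world. Camera axes: x right, y down, z forward; pixel columns grow to the right and rows downward; lengths in m; the calibration is good to about 2 mm. A picture is of the moment at which its call begins. camera_params takes no time and is no camera call.
- ctrl.close_job(): hands the job in, once; it reports no verdict.
The state is a dict: "time_s": time; "qpos": joint angles; "joint_vel": joint speeds; "joint_torque": joint torques, N m; "eef_pos": TCP position; "tcp_rot": TCP orientation; "ft_force": force on the tool from outside, world axes, zero at the start; "torque": the same for the moment, N m; "grip_width": finger opening in m.
Only numpy, scipy, OpenCV 4.12 (cv2) and the standard library are available. Lean on these libraries where they do the work, as an engineer would, in place of code of your own. Each camera call takes 0.05 s, during which the arm holds its last target. There are 200 camera calls.

## Working session

There is one attempt and no reset: what is moved stays moved. The work goes in short steps, Python scripts to look and compute and a tool call to move; the robot and the scene stay as the last step left them, time stands still between calls to the robot, and variables do not carry over. Pictures are saved under pics/ and viewed, about 12 in all and at most 16, crops included, and the job is handed in when it is done.

Besides the shell and the picture viewer there is one more tool, called in YAML: its name, and indented under it one key for each argument. send_rows: Moves the arm, as the interface text tells. Its arguments: {"type":"object","properties":{"targets":{"type":"array"},"claw":{"type":"number"},"grip_force":{"type":"number"}},"required":["targets"]}

```bash
mkdir -p pics
python3 - <<'E'
from workcell import ctrl
import cv2,numpy as np
s=ctrl.observe();print({k:s[k] for k in('time_s','eef_pos','tcp_rot','grip_width')})
for n in('side','top'):
    p,d=ctrl.snapshot(n);cv2.imwrite(f'pics/{n}0.png',p[:,:,::-1]);np.savez(f'{n}0.npz',p=p,d=d)
    print(n,ctrl.camera_params(n),(d>0).mean())
E
```

```text
{'time_s': 0.0, 'eef_pos': array([0.28476287, 0.61150127, 0.20911205]), 'tcp_rot': array([ -86.01436396,   89.92523695, -110.98534063]), 'grip_width': 0.08523607905571391}
side {'camera_matrix': array([[477.44170324,   0.        , 317.39472048],
       [  0.        , 477.44170324, 239.1835364 ],
       [  0.        ,   0.        ,   1.        ]]), 'dist_coeffs': array([-0.13217881,  0.        ,  0.        ,  0.        ,  0.        ]), 'origin': array([ 0.12754286, -0.5478078 ,  0.41701456]), 'attitude': array([-117.59686915,   -0.27366555,  -36.11713343])} 0.996044921875
top {'camera_matrix': array([[436.98295146,   0.        , 319.6729896 ],
       [  0.        , 436.98295146, 237.52796443],
       [  0.        ,   0.        ,   1.        ]]), 'dist_coeffs': array([-0.01469647,  0.        ,  0.        ,  0.        ,  0.        ]), 'origin': array([ 0.43596629, -0.00592227,  0.69101866]), 'attitude': array([-169.08842662,    0.45292892,  -91.19920533])} 0.996025390625
```

View pics/top0.png

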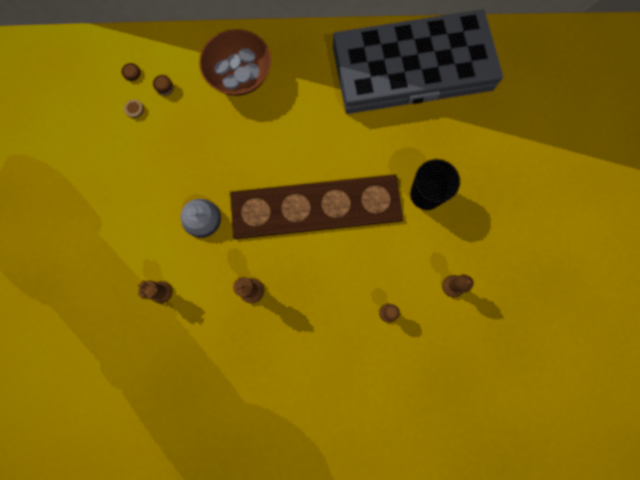

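View pics/side0.png

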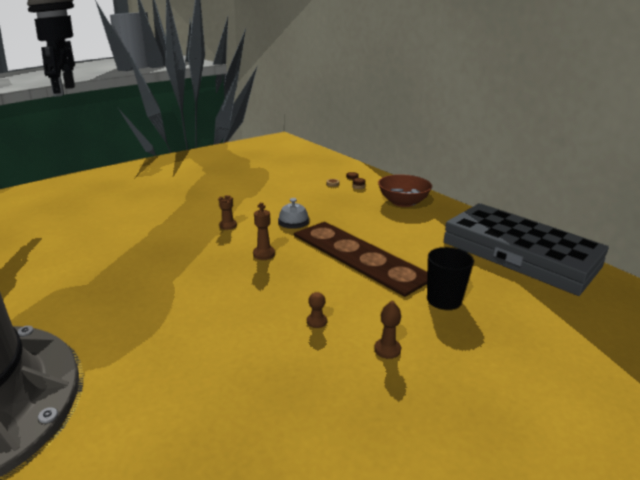

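Top view: bell at (200,217) on the robot's left and cup at (435,185) on its right. So king goes to mark_4, bishop to mark_3, rook to mark_2 and pawn to mark_1. Pieces: rook (155,292), king (248,288), pawn (390,313), bishop (457,285). The side view agrees.

```bash
cat > h.py <<'E'
import numpy as np,cv2
from workcell import ctrl
from scipy.spatial.transform import Rotation as R
from scipy.optimize import least_squares
def cloud(n,d):
    c=ctrl.camera_params(n);K=c['camera_matrix'];v,u=np.mgrid[:480,:640]
    q=cv2.undistortPoints(np.stack([u,v],-1).reshape(-1,1,2).astype(float),K,c['dist_coeffs']).reshape(480,640,2)
    P=np.dstack([q*d[...,None],d])
    W=P@R.from_euler('xyz',c['attitude'],degrees=True).as_matrix().T+c['origin'];W[d<=0]=np.nan
    return W
def snap(n):
    p,d=ctrl.snapshot(n);return p,cloud(n,d)
def circ(pts,r):  # known-radius circle on xy points
    x0=np.median(pts,0)
    return least_squares(lambda c:np.hypot(*(pts-c).T)-r,x0,loss='soft_l1',f_scale=.002).x
E
python3 - <<'E'
from h import *
V={}
for n in('top','side'):
    z=np.load(n+'0.npz');V[n]=(z['p'],cloud(n,z['d']))
p,W=V['top']
print('ledge z',np.nanmedian(W[330:400,200:380,2]),np.nanmedian(V['side'][1][350:450,200:380,2]))
# marks
L=[]
for u,v in((376,200),(336,204),(296,208),(256,212)):
    hsv=cv2.cvtColor(p,cv2.COLOR_RGB2HSV)
    s=np.zeros((480,640),bool);s[v-19:v+19,u-19:u+19]=True
    g=s&(p.sum(2)>190)&(p[...,2]>45)
    L.append(np.nanmean(W[g],0));print('mark',L[-1].round(4),g.sum())
L=np.array(L);print(np.diff(L,axis=0).round(4))
pix={'rook':(155,292),'king':(248,288),'pawn':(390,313),'bishop':(457,285)}
band={'rook':(.045,.055,.014),'king':(.064,.080,.014),'pawn':(.032,.042,.0122),'bishop':(.051,.061,.0132)}
z0=np.nanmedian(W[330:400,200:380,2])
for k,(u,v) in pix.items():
    c=np.nanmedian(W[v-6:v+6,u-6:u+6].reshape(-1,3),0)[:2]
    out=[]
    for sel in(('top',),('side',),('top','side')):
        A=np.concatenate([V[n][1].reshape(-1,3) for n in sel])
        m=(np.hypot(*(A[:,:2]-c).T)<.035)&(A[:,2]>z0+band[k][0])&(A[:,2]<z0+band[k][1])
        out.append((circ(A[m,:2],band[k][2]).round(4),m.sum()))
    m=(np.hypot(*(A[:,:2]-c).T)<.04);print(k,out,'top z',np.nanmax(A[m,2]).round(4))
E
```

```text
ledge z 1.945109923839894e-05 -9.275406377523554e-05
mark [ 0.6293 -0.095   0.0086] 522
mark [ 0.6239 -0.0301  0.0085] 533
mark [0.6184 0.0348 0.0085] 535
mark [0.6127 0.0995 0.0087] 539
[[-0.0055  0.0649 -0.0001]
 [-0.0055  0.0649  0.    ]
 [-0.0057  0.0647  0.0002]]
rook [(array([0.4872, 0.2485]), np.int64(68)), (array([0.4878, 0.2484]), np.int64(68)), (array([0.4876, 0.2484]), np.int64(136))] top z 0.0639
king [(array([0.4869, 0.1062]), np.int64(36)), (array([0.4758, 0.0835]), np.int64(140)), (array([0.4763, 0.0834]), np.int64(176))] top z 0.1015
pawn [(array([ 0.448 , -0.1075]), np.int64(43)), (array([ 0.4369, -0.1249]), np.int64(105)), (array([ 0.449 , -0.1078]), np.int64(148))] top z 0.0501
bishop [(array([ 0.4871, -0.2115]), np.int64(61)), (array([ 0.4726, -0.2279]), np.int64(143)), (array([ 0.4881, -0.2114]), np.int64(204))] top z 0.0799
```

Some of the one-sided circle fits flipped to the wrong side, so I'll start each fit behind the visible surface.

```bash
cat >> h.py <<'E'
BAND={'rook':(.045,.055,.014),'king':(.064,.080,.014),'pawn':(.032,.042,.0122),'bishop':(.051,.061,.0132)}
def piece(V,k,c,zb=0,rad=.025):
    """V: {cam: cloud}; c: rough xy of the axis; zb: height of the foot"""
    lo,hi,r=BAND[k];out={};allp=[];st=[]
    for n,W in V.items():
        A=W.reshape(-1,3);m=(np.hypot(*(A[:,:2]-c).T)<rad)&(A[:,2]>zb+lo)&(A[:,2]<zb+hi)
        if m.sum()<8: continue
        p=A[m,:2];v=p.mean(0)-ctrl.camera_params(n)['origin'][:2];s=p.mean(0)+v/np.linalg.norm(v)*r*.7
        f=lambda c,p:np.hypot(*(p-c).T)-r
        out[n]=least_squares(f,s,loss='soft_l1',f_scale=.002,args=(p,)).x.round(4),len(p);allp.append(p);st.append(s)
    P=np.concatenate(allp);out['both']=least_squares(f,np.mean(st,0),loss='soft_l1',f_scale=.002,args=(P,)).x.round(4)
    return out
E
python3 - <<'E'
from h import *
V={n:cloud(n,np.load(n+'0.npz')['d']) for n in('top','side')}
for k,c in{'rook':(.4876,.2484),'king':(.487,.1),'pawn':(.449,-.1078),'bishop':(.488,-.2114)}.items():print(k,piece(V,k,c))
s=ctrl.observe();M=R.from_euler('xyz',s['tcp_rot'],degrees=True).as_matrix();print(M.round(4))
E
```

```text
rook {'top': (array([0.4871, 0.2485]), 67), 'side': (array([0.4879, 0.2484]), 67), 'both': array([0.4875, 0.2485])}
king {'top': (array([0.4869, 0.1062]), 36), 'side': (array([0.4875, 0.1047]), 139), 'both': array([0.4874, 0.1051])}
pawn {'top': (array([ 0.4481, -0.1076]), 42), 'side': (array([ 0.4495, -0.1081]), 105), 'both': array([ 0.449 , -0.1079])}
bishop {'top': (array([ 0.4871, -0.2115]), 61), 'side': (array([ 0.4885, -0.2116]), 142), 'both': array([ 0.4881, -0.2114])}
[[-4.000e-04  4.222e-01  9.065e-01]
 [-1.000e-03  9.065e-01 -4.222e-01]
 [-1.000e+00 -1.100e-03  0.000e+00]]
```

```bash
cat >> h.py <<'E'
def to(x,y,z,yaw=5):
    s=ctrl.observe();M=R.from_euler('xyz',s['tcp_rot'],degrees=True).as_matrix()
    d=M.T@(np.array([x,y,z])-s['eef_pos']);a=np.degrees(np.arctan2(M[1,1],M[0,1]))
    print('xyz mm',(d*1000).round(1),'twist',round(a-yaw,2),'t',s['time_s'],'pos',s['eef_pos'].round(4),'w',s['grip_width'],'F',np.round(s['ft_force'],1))
E
python3 -c "
from h import *
to(.4875,.2485,.13)"
```

```text
xyz mm [  79.5 -243.4  337. ] twist 60.03 t 0.1 pos [0.2848 0.6116 0.2092] w 0.08502250606457028 F [0.1 0.3 0. ]
```

send_rows:
  targets:
    - {"x": 0.04,"y": -0.2434,"z": 0.337,"twist": 60}
    - {"x": 0.04,"y": -0.2434,"z": 0.337,"twist": 60}
    - {"x": 0.04,"y": -0.2434,"z": 0.337,"twist": 60}
    - {"x": 0.04,"y": -0.2434,"z": 0.337,"twist": 60}
    - {"x": 0.0795,"y": -0.2434,"z": 0.337,"twist": 60}
    - {"x": 0.0795,"y": -0.2434,"z": 0.337,"twist": 60}
    - {"x": 0.0795,"y": -0.2434,"z": 0.337,"twist": 60}
    - {"x": 0.0795,"y": -0.2434,"z": 0.337,"twist": 60}
    - {"x": 0.0795,"y": -0.2434,"z": 0.337,"twist": 60}
    - {"x": 0.0795,"y": -0.2434,"z": 0.337,"twist": 60}
  claw: 0.065
  grip_force: 35

```text
time_s: 1.35
eef_pos: [0.4873, 0.2502, 0.1305]
tcp_rot: [167.9, 90.0, 83.1]
ft_force: [-0.0, -0.3, -0.1]
grip_width: 0.0649
```

```bash
python3 -c "
from h import *
to(.4875,.2485,.030)
p,W=snap('side');cv2.imwrite('pics/side1.png',p[:,:,::-1])"
```

```text
xyz mm [1.005e+02 1.000e-01 1.800e+00] twist 0.13 t 1.35 pos [0.4873 0.2502 0.1305] w 0.06494716378404088 F [-0.  -0.3 -0.1]
```

View pics/side1.png

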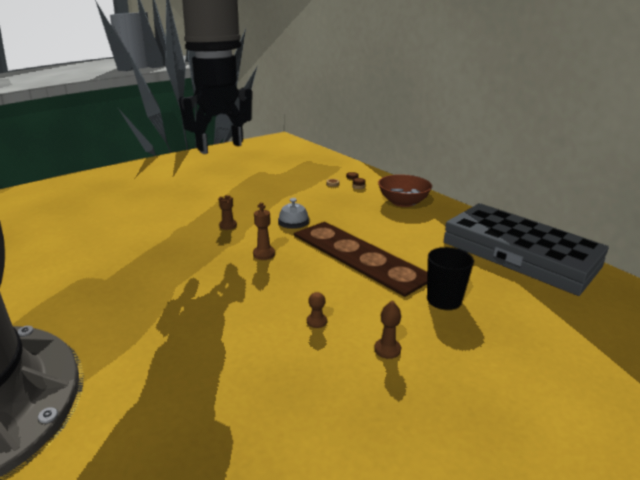

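The open jaws at about (220,145) stand over the rook at (227,210). I'll go down and grip.

send_rows:
  targets:
    - {"x": 0.04,"y": 0,"z": 0.001}
    - {"x": 0.075,"y": 0,"z": 0.001}
    - {"x": 0.1,"y": 0,"z": 0.001}
    - {"x": 0.1,"y": 0,"z": 0.001}
    - {"x": 0.1,"y": 0,"z": 0.001}

```text
invalid input at $.targets[0]: expected keys x, y, z, twist
```

send_rows:
  targets:
    - {"x": 0}
    - {"x": 0}
    - {"x": 0}
    - {"x": 0}
    - {"x": 0}
    - {"x": 0}
  claw: 0.015

```text
invalid input at $.targets[0]: expected keys x, y, z, twist
```

send_rows:
  targets:
    - {"x": -0.02}
    - {"x": -0.05}
    - {"x": -0.08}
    - {"x": -0.08}
    - {"x": -0.08}

```text
invalid input at $.targets[0]: expected keys x, y, z, twist
```

```bash
python3 -c "
from h import *
p,W=snap('side');q,T=snap('top')
to(.6239,-.0301,.12)
for V in({'side':W},{'top':T}): 
  try: print(piece(V,'rook',(.4875,.2485),.08,.03))
  except Exception as e: print(e)
cv2.imwrite('pics/c2.png',cv2.resize(p[60:300,100:420,::-1],None,fx=2,fy=2))"
```

```text
xyz mm [ 10.4 111.1 291. ] twist 0.11 t 1.5 pos [0.4874 0.2498 0.1305] w 0.06519999783496289 F [-0.5 -0.1  0.2]
need at least one array to concatenate
need at least one array to concatenate
```

View pics/c2.png

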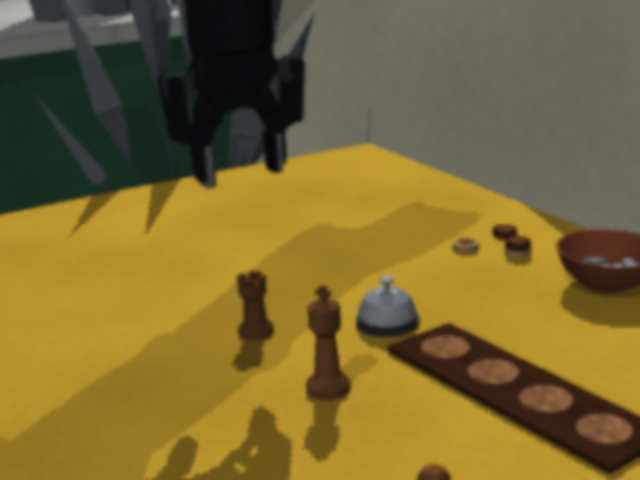

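The calls were refused because every row needs all four keys, so nothing moved. In the crop the jaws at (240,160) are still above the rook at (255,305).

send_rows:
  targets:
    - {"x": 0.04,"y": 0,"z": 0.001,"twist": 0}
    - {"x": 0.075,"y": 0,"z": 0.001,"twist": 0}
    - {"x": 0.1,"y": 0,"z": 0.001,"twist": 0}
    - {"x": 0.1,"y": 0,"z": 0.001,"twist": 0}
    - {"x": 0.1,"y": 0,"z": 0.001,"twist": 0}

```text
time_s: 2.12
eef_pos: [0.4882, 0.2484, 0.0312]
tcp_rot: [117.0, 90.0, 32.0]
ft_force: [0.8, -0.4, 0.5]
grip_width: 0.0651
```

send_rows:
  targets:
    - {"x": 0,"y": 0,"z": 0,"twist": 0}
    - {"x": 0,"y": 0,"z": 0,"twist": 0}
    - {"x": 0,"y": 0,"z": 0,"twist": 0}
    - {"x": 0,"y": 0,"z": 0,"twist": 0}
    - {"x": 0,"y": 0,"z": 0,"twist": 0}
    - {"x": 0,"y": 0,"z": 0,"twist": 0}
  claw: 0.015

```text
time_s: 2.88
eef_pos: [0.4882, 0.2483, 0.0312]
tcp_rot: [135.4, 89.9, 50.4]
ft_force: [-1.7, -0.3, 10.2]
grip_width: 0.0252
```

send_rows:
  targets:
    - {"x": -0.02,"y": 0,"z": 0,"twist": 0}
    - {"x": -0.05,"y": 0,"z": 0,"twist": 0}
    - {"x": -0.09,"y": 0,"z": 0,"twist": 0}
    - {"x": -0.09,"y": 0,"z": 0,"twist": 0}
    - {"x": -0.09,"y": 0,"z": 0,"twist": 0}

```text
time_s: 3.5
eef_pos: [0.4875, 0.248, 0.1201]
tcp_rot: [-172.8, 90.0, 102.3]
ft_force: [0.3, 0.1, -0.6]
grip_width: 0.0249
```

```bash
python3 -c "
from h import *
p,W=snap('side');q,T=snap('top')
to(.6239,-.0301,.12)
cv2.imwrite('pics/c3.png',cv2.resize(p[60:300,100:420,::-1],None,fx=2,fy=2))"
```

```text
xyz mm [ -0.4 111.8 288.7] twist 0.03 t 3.6 pos [0.4872 0.2477 0.1195] w 0.025323503169054858 F [ 1.4 -0.5 -0.9]
```

View pics/c3.png

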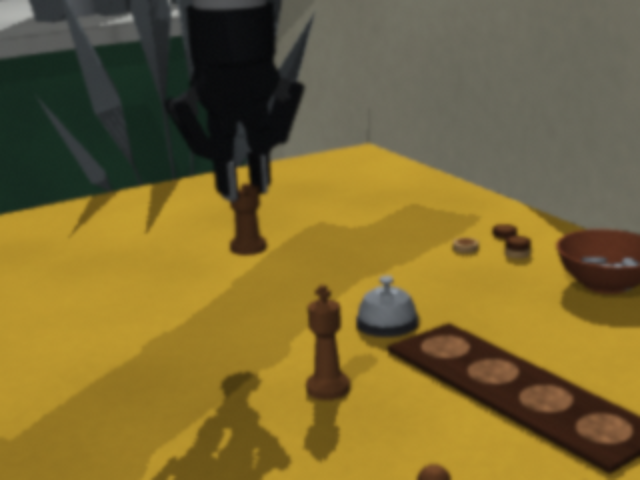

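```bash
cat >> h.py <<'E'
def held(zb,k,rad=.045):
    """foot heights/centre of what hangs below the tool"""
    s=ctrl.observe();c=s['eef_pos'][:2]
    for n in('side','top'):
        p,W=snap(n);b=(p[...,0]>1.6*p[...,2])&(p[...,0]<1.9*p[...,1]+200)&(p[...,0]>p[...,1]*1.45)
        m=b&(np.hypot(W[...,0]-c[0],W[...,1]-c[1])<rad)&(W[...,2]>.02)
        Q=W[m];print(n,m.sum(),'z pct',np.percentile(Q[:,2],[0,2,10,50,90,98,100]).round(4) if len(Q) else '')
        if len(Q): print('  widths by z',[(z,(Q[(Q[:,2]>z)&(Q[:,2]<z+.01)][:,:2].mean(0)-c).round(4),len(Q[(Q[:,2]>z)&(Q[:,2]<z+.01)])) for z in np.arange(zb,zb+.09,.01).round(3)])
E
python3 -c "
from h import *
held(.05,'rook')"
```

```text
side 353 z pct [0.0901 0.0914 0.0948 0.1164 0.1452 0.1488 0.1497]
  widths by z [(np.float64(0.05), array([nan, nan]), 0), (np.float64(0.06), array([nan, nan]), 0), (np.float64(0.07), array([nan, nan]), 0), (np.float64(0.08), array([nan, nan]), 0), (np.float64(0.09), array([-0.0055, -0.0122]), 90), (np.float64(0.1), array([-0.0044, -0.01  ]), 55), (np.float64(0.11), array([-0.0039, -0.0093]), 49), (np.float64(0.12), array([-0.0039, -0.0094]), 43), (np.float64(0.13), array([-0.0046, -0.0109]), 53)]
top 788 z pct [0.0935 0.0956 0.0979 0.1428 0.1502 0.2081 0.3018]
  widths by z [(np.float64(0.05), array([nan, nan]), 0), (np.float64(0.06), array([nan, nan]), 0), (np.float64(0.07), array([nan, nan]), 0), (np.float64(0.08), array([nan, nan]), 0), (np.float64(0.09), array([-0.0011, -0.0093]), 143), (np.float64(0.1), array([-0.0032, -0.0077]), 102), (np.float64(0.11), array([-0.0019, -0.0084]), 63), (np.float64(0.12), array([-0.0037, -0.0091]), 19), (np.float64(0.13), array([-0.0016, -0.0121]), 44)]h.py:39: RuntimeWarning: Mean of empty slice.
  if len(Q): print('  widths by z',[(z,(Q[(Q[:,2]>z)&(Q[:,2]<z+.01)][:,:2].mean(0)-c).round(4),len(Q[(Q[:,2]>z)&(Q[:,2]<z+.01)])) for z in np.arange(zb,zb+.09,.01).round(3)])
  ret = um.true_divide(
```

Rook held, foot 30 mm below the TCP and upright. I'll carry it to mark_2.

send_rows:
  targets:
    - {"x": -0.005,"y": 0.012,"z": 0.029,"twist": 0}
    - {"x": -0.005,"y": 0.028,"z": 0.07,"twist": 0}
    - {"x": -0.005,"y": 0.045,"z": 0.115,"twist": 0}
    - {"x": -0.005,"y": 0.062,"z": 0.16,"twist": 0}
    - {"x": -0.005,"y": 0.079,"z": 0.205,"twist": 0}
    - {"x": -0.005,"y": 0.095,"z": 0.245,"twist": 0}
    - {"x": -0.005,"y": 0.106,"z": 0.275,"twist": 0}
    - {"x": -0.005,"y": 0.111,"z": 0.289,"twist": 0}
    - {"x": -0.005,"y": 0.1115,"z": 0.289,"twist": 0}
    - {"x": -0.005,"y": 0.1115,"z": 0.289,"twist": 0}

```text
time_s: 4.95
eef_pos: [0.6237, -0.0286, 0.125]
tcp_rot: [-132.5, 89.9, 142.6]
ft_force: [0.4, -0.0, 0.3]
grip_width: 0.0249
```

```bash
python3 -c "
from h import *
V={n:snap(n)[1] for n in('side','top')}
to(.6239,-.0301,.0395)
p=ctrl.observe()['eef_pos']
Q=V['side'];m=(np.hypot(Q[...,0]-p[0],Q[...,1]-p[1])<.03)&(Q[...,2]>.06)&(Q[...,2]<.13)
print('foot z',np.percentile(Q[m][:,2],[0,2]))
lo=np.concatenate([V[n][(np.hypot(V[n][...,0]-p[0],V[n][...,1]-p[1])<.03)&(V[n][...,2]>.094)&(V[n][...,2]<.100)] for n in V])
print('foot circle',circ(lo[:,:2],.018),len(lo))"
```

```text
xyz mm [85.7 -0.1  1.5] twist 0.13 t 5.05 pos [ 0.6239 -0.0286  0.1252] w 0.025256132003451417 F [ 0.1  0.2 -0.4]
foot z [0.09381728 0.09459416]
foot circle [ 0.6239253  -0.02876882] 93
```

send_rows:
  targets:
    - {"x": 0.03,"y": 0,"z": 0.001,"twist": 0}
    - {"x": 0.06,"y": 0,"z": 0.001,"twist": 0}
    - {"x": 0.075,"y": 0,"z": 0.001,"twist": 0}
    - {"x": 0.081,"y": 0,"z": 0.001,"twist": 0}
    - {"x": 0.085,"y": 0,"z": 0.001,"twist": 0}
    - {"x": 0.0855,"y": 0,"z": 0.001,"twist": 0}
    - {"x": 0.0855,"y": 0,"z": 0.001,"twist": 0}

```text
time_s: 5.92
eef_pos: [0.6246, -0.0312, 0.0404]
tcp_rot: [91.6, 90.0, 6.7]
ft_force: [-0.1, 0.1, 0.3]
grip_width: 0.0251
```

send_rows:
  targets:
    - {"x": 0,"y": 0,"z": 0,"twist": 0}
    - {"x": 0,"y": 0,"z": 0,"twist": 0}
    - {"x": 0,"y": 0,"z": 0,"twist": 0}
    - {"x": 0,"y": 0,"z": 0,"twist": 0}
    - {"x": 0,"y": 0,"z": 0,"twist": 0}
  claw: 0.055

```text
time_s: 6.55
eef_pos: [0.6242, -0.0311, 0.0398]
tcp_rot: [-78.0, 90.0, -163.0]
ft_force: [0.7, -0.3, -0.2]
grip_width: 0.0552
```

send_rows:
  targets:
    - {"x": -0.04,"y": 0,"z": 0,"twist": 0}
    - {"x": -0.09,"y": 0,"z": 0,"twist": 0}
    - {"x": -0.14,"y": 0,"z": 0,"twist": 0}
    - {"x": -0.14,"y": 0,"z": 0,"twist": 0}
  claw: 0.065

```text
time_s: 7.05
eef_pos: [0.6263, -0.0314, 0.1837]
tcp_rot: [93.2, 89.6, 8.2]
ft_force: [0.6, 0.0, -1.2]
grip_width: 0.065
```

```bash
python3 -c "
from h import *
V={n:snap(n)[1] for n in('side','top')}
print(piece(V,'rook',(.6239,-.0301),.008))
to(.4874,.1055,.15)"
```

```text
{'side': (array([ 0.6251, -0.0317]), 100), 'top': (array([ 0.6238, -0.0334]), 47), 'both': array([ 0.6248, -0.0318])}
xyz mm [  29.9 -124.4 -148. ] twist 0.04 t 7.15 pos [ 0.6243 -0.031   0.18  ] w 0.06500233842207413 F [-0.  -0.3 -0.4]
```

Rook is within 2 mm of mark_2. Next is the king.

send_rows:
  targets:
    - {"x": 0,"y": -0.1244,"z": -0.148,"twist": 0}
    - {"x": 0,"y": -0.1244,"z": -0.148,"twist": 0}
    - {"x": 0,"y": -0.1244,"z": -0.148,"twist": 0}
    - {"x": 0.03,"y": -0.1244,"z": -0.148,"twist": 0}
    - {"x": 0.03,"y": -0.1244,"z": -0.148,"twist": 0}
    - {"x": 0.03,"y": -0.1244,"z": -0.148,"twist": 0}
    - {"x": 0.03,"y": -0.1244,"z": -0.148,"twist": 0}

```text
time_s: 8.02
eef_pos: [0.4882, 0.1046, 0.1503]
tcp_rot: [72.1, 90.0, -13.0]
ft_force: [0.2, -0.3, 0.5]
grip_width: 0.0651
```

```bash
python3 -c "
from h import *
to(.4874,.1055,.052)"
```

```text
xyz mm [98.3 -0.7 -0.9] twist -0.06 t 8.025 pos [0.4882 0.1046 0.1503] w 0.06511908653711782 F [ 0.2 -0.3  0.5]
```

send_rows:
  targets:
    - {"x": 0.04,"y": 0,"z": -0.001,"twist": 0}
    - {"x": 0.075,"y": 0,"z": -0.001,"twist": 0}
    - {"x": 0.098,"y": 0,"z": -0.001,"twist": 0}
    - {"x": 0.098,"y": 0,"z": -0.001,"twist": 0}
    - {"x": 0.098,"y": 0,"z": -0.001,"twist": 0}

```text
time_s: 8.65
eef_pos: [0.4881, 0.1062, 0.0528]
tcp_rot: [102.2, 89.9, 17.2]
ft_force: [0.0, 0.6, 0.6]
grip_width: 0.0651
```

send_rows:
  targets:
    - {"x": 0,"y": 0,"z": 0,"twist": 0}
    - {"x": 0,"y": 0,"z": 0,"twist": 0}
    - {"x": 0,"y": 0,"z": 0,"twist": 0}
    - {"x": 0,"y": 0,"z": 0,"twist": 0}
    - {"x": 0,"y": 0,"z": 0,"twist": 0}
    - {"x": 0,"y": 0,"z": 0,"twist": 0}
  claw: 0.015

```text
time_s: 9.4
eef_pos: [0.4878, 0.1066, 0.0527]
tcp_rot: [121.6, 89.9, 36.6]
ft_force: [-2.0, -0.1, 10.1]
grip_width: 0.0259
```

send_rows:
  targets:
    - {"x": -0.02,"y": 0,"z": 0,"twist": 0}
    - {"x": -0.05,"y": 0,"z": 0,"twist": 0}
    - {"x": -0.08,"y": 0,"z": 0,"twist": 0}
    - {"x": -0.08,"y": 0,"z": 0,"twist": 0}
    - {"x": -0.08,"y": 0,"z": 0,"twist": 0}

```text
time_s: 10.02
eef_pos: [0.487, 0.1065, 0.1316]
tcp_rot: [-169.3, 90.0, 105.7]
ft_force: [-0.1, -0.3, 0.0]
grip_width: 0.0255
```

```bash
cat >> h.py <<'E'
def foot(off,r):
    """off: expected foot depth under TCP; foot bottom height and centre seen by both cameras"""
    V={n:snap(n)[1] for n in('side','top')};p=ctrl.observe()['eef_pos'];f=p[2]-off
    near=lambda Q:(np.hypot(Q[...,0]-p[0],Q[...,1]-p[1])<.035)
    Q=V['side'];m=near(Q)&(Q[...,2]>max(f-.03,.012))&(Q[...,2]<p[2]);print('foot z',np.percentile(Q[m][:,2],[0,2]).round(4),'expected',f.round(4))
    lo=np.concatenate([Q[near(Q)&(Q[...,2]>f+.001)&(Q[...,2]<f+.006)] for Q in V.values()])
    print('foot circle',circ(lo[:,:2],r).round(4),'tcp',p[:2].round(4),len(lo))
E
python3 -c "
from h import *
foot(.052,.02)
to(.6127,.0995,.14)"
```

```text
foot z [0.0777 0.0797] expected 0.0791
foot circle [0.4709 0.0737] tcp [0.4868 0.1062] 77
xyz mm [ -9.  124.9  17.8] twist 0.03 t 10.125 pos [0.4868 0.1062 0.1311] w 0.02560912216635302 F [-0.7  0.4 -1. ]
```

King is held with its foot at the expected height; that circle fit is the flipped solution, so I'm ignoring it. I'll carry the king to mark_4.

send_rows:
  targets:
    - {"x": -0.009,"y": 0.015,"z": 0.003,"twist": 0}
    - {"x": -0.009,"y": 0.04,"z": 0.007,"twist": 0}
    - {"x": -0.009,"y": 0.07,"z": 0.011,"twist": 0}
    - {"x": -0.009,"y": 0.1,"z": 0.015,"twist": 0}
    - {"x": -0.009,"y": 0.12,"z": 0.017,"twist": 0}
    - {"x": -0.009,"y": 0.125,"z": 0.018,"twist": 0}
    - {"x": -0.009,"y": 0.125,"z": 0.018,"twist": 0}
    - {"x": -0.009,"y": 0.125,"z": 0.018,"twist": 0}

```text
time_s: 11.12
eef_pos: [0.6125, 0.0994, 0.1406]
tcp_rot: [-97.9, 90.0, 177.1]
ft_force: [-0.4, -0.2, -0.3]
grip_width: 0.0256
```

```bash
python3 -c "
from h import *
to(.6127,.0995,.0605)"
```

```text
xyz mm [80.1  0.2 -0.1] twist 0.03 t 11.125 pos [0.6125 0.0994 0.1406] w 0.02558524083495109 F [-0.4 -0.2 -0.3]
```

send_rows:
  targets:
    - {"x": 0.03,"y": 0,"z": 0,"twist": 0}
    - {"x": 0.055,"y": 0,"z": 0,"twist": 0}
    - {"x": 0.07,"y": 0,"z": 0,"twist": 0}
    - {"x": 0.077,"y": 0,"z": 0,"twist": 0}
    - {"x": 0.08,"y": 0,"z": 0,"twist": 0}
    - {"x": 0.08,"y": 0,"z": 0,"twist": 0}
    - {"x": 0.08,"y": 0,"z": 0,"twist": 0}

```text
time_s: 12.0
eef_pos: [0.6137, 0.0994, 0.0614]
tcp_rot: [102.7, 90.0, 17.7]
ft_force: [-0.4, -0.1, -0.5]
grip_width: 0.0257
```

send_rows:
  targets:
    - {"x": 0,"y": 0,"z": 0,"twist": 0}
    - {"x": 0,"y": 0,"z": 0,"twist": 0}
    - {"x": 0,"y": 0,"z": 0,"twist": 0}
    - {"x": 0,"y": 0,"z": 0,"twist": 0}
    - {"x": 0,"y": 0,"z": 0,"twist": 0}
  claw: 0.055

```text
time_s: 12.62
eef_pos: [0.6133, 0.0994, 0.0608]
tcp_rot: [-61.9, 90.0, -146.9]
ft_force: [0.5, 0.6, -0.3]
grip_width: 0.0554
```

send_rows:
  targets:
    - {"x": -0.04,"y": 0,"z": 0,"twist": 0}
    - {"x": -0.09,"y": 0,"z": 0,"twist": 0}
    - {"x": -0.13,"y": 0,"z": 0,"twist": 0}
    - {"x": -0.13,"y": 0,"z": 0,"twist": 0}
  claw: 0.065

```text
time_s: 13.12
eef_pos: [0.615, 0.0996, 0.194]
tcp_rot: [106.0, 89.7, 21.0]
ft_force: [-0.6, -0.2, -0.5]
grip_width: 0.0654
```

```bash
python3 -c "
from h import *
V={n:snap(n)[1] for n in('side','top')}
print(piece(V,'king',(.6127,.0995),.008),piece(V,'bishop',(.488,-.2114)))
to(.4880,-.2114,.15)"
```

```text
{'side': (array([0.6138, 0.0974]), 124), 'top': (array([0.613 , 0.0989]), 65), 'both': array([0.6134, 0.0979])} {'side': (array([ 0.4886, -0.2117]), 136), 'top': (array([ 0.4871, -0.2116]), 58), 'both': array([ 0.4881, -0.2115])}
xyz mm [  40.6 -152.1  298.8] twist 0.04 t 13.225 pos [0.6132 0.0996 0.1908] w 0.06475282725876576 F [-0.2  0.4 -1.4]
```

King stands within 2 mm of mark_4. Next is the bishop.

send_rows:
  targets:
    - {"x": 0,"y": -0.152,"z": 0.2988,"twist": 0}
    - {"x": 0,"y": -0.152,"z": 0.2988,"twist": 0}
    - {"x": 0,"y": -0.152,"z": 0.2988,"twist": 0}
    - {"x": 0,"y": -0.152,"z": 0.2988,"twist": 0}
    - {"x": 0,"y": -0.152,"z": 0.2988,"twist": 0}
    - {"x": 0.04,"y": -0.152,"z": 0.2988,"twist": 0}
    - {"x": 0.04,"y": -0.152,"z": 0.2988,"twist": 0}
    - {"x": 0.04,"y": -0.152,"z": 0.2988,"twist": 0}
    - {"x": 0.04,"y": -0.152,"z": 0.2988,"twist": 0}

```text
time_s: 14.35
eef_pos: [0.489, -0.2106, 0.1514]
tcp_rot: [83.6, 90.0, -1.3]
ft_force: [0.3, 0.7, -0.3]
grip_width: 0.0652
```

```bash
python3 -c "
from h import *
to(.4880,-.2114,.036)"
```

```text
xyz mm [115.4  -1.2   0.7] twist 0.13 t 14.35 pos [ 0.489  -0.2106  0.1514] w 0.06520672854638529 F [ 0.3  0.7 -0.3]
```

send_rows:
  targets:
    - {"x": 0.04,"y": -0.001,"z": 0.0005,"twist": 0}
    - {"x": 0.08,"y": -0.001,"z": 0.0005,"twist": 0}
    - {"x": 0.105,"y": -0.001,"z": 0.0005,"twist": 0}
    - {"x": 0.115,"y": -0.001,"z": 0.0005,"twist": 0}
    - {"x": 0.115,"y": -0.001,"z": 0.0005,"twist": 0}

```text
time_s: 14.98
eef_pos: [0.4875, -0.2119, 0.0361]
tcp_rot: [-153.7, 90.0, 121.3]
ft_force: [-0.3, -0.1, 0.1]
grip_width: 0.0649
```

send_rows:
  targets:
    - {"x": 0,"y": 0,"z": 0,"twist": 0}
    - {"x": 0,"y": 0,"z": 0,"twist": 0}
    - {"x": 0,"y": 0,"z": 0,"twist": 0}
    - {"x": 0,"y": 0,"z": 0,"twist": 0}
    - {"x": 0,"y": 0,"z": 0,"twist": 0}
    - {"x": 0,"y": 0,"z": 0,"twist": 0}
  claw: 0.015

```text
time_s: 15.72
eef_pos: [0.4877, -0.2123, 0.0367]
tcp_rot: [84.3, 89.9, -0.7]
ft_force: [-2.1, 0.7, 10.3]
grip_width: 0.0224
```

send_rows:
  targets:
    - {"x": -0.02,"y": 0,"z": 0,"twist": 0}
    - {"x": -0.05,"y": 0,"z": 0,"twist": 0}
    - {"x": -0.08,"y": 0,"z": 0,"twist": 0}
    - {"x": -0.11,"y": 0,"z": 0,"twist": 0}
    - {"x": -0.11,"y": 0,"z": 0,"twist": 0}
    - {"x": -0.11,"y": 0,"z": 0,"twist": 0}

```text
time_s: 16.48
eef_pos: [0.487, -0.2119, 0.1456]
tcp_rot: [159.2, 90.0, 74.3]
ft_force: [0.2, 1.0, 0.2]
grip_width: 0.0222
```

```bash
python3 -c "
from h import *
foot(.037,.018)
to(.6184,.0348,.15)
p,_=snap('side');cv2.imwrite('pics/c4.png',cv2.resize(p[130:370,220:540,::-1],None,fx=2,fy=2))"
```

```text
foot z [0.1091 0.1105] expected 0.1081
foot circle [ 0.4879 -0.2109] tcp [ 0.4867 -0.212 ] 124
xyz mm [  -5.   152.8 -234.3] twist 0.03 t 16.575 pos [ 0.4867 -0.212   0.1451] w 0.02231384657634278 F [ 0.1 -0.5 -0.4]
```

View pics/c4.png

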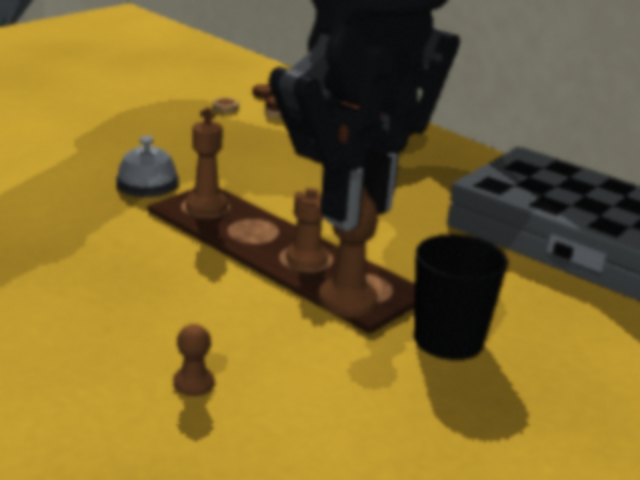

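The king at (205,170) and rook at (307,245) stand on their marks, and the bishop hangs upright from the jaws at (355,245). The cup and bell are undisturbed. I'll carry the bishop to mark_3.

send_rows:
  targets:
    - {"x": -0.005,"y": 0.016,"z": -0.025,"twist": 0}
    - {"x": -0.005,"y": 0.04,"z": -0.062,"twist": 0}
    - {"x": -0.005,"y": 0.067,"z": -0.102,"twist": 0}
    - {"x": -0.005,"y": 0.094,"z": -0.142,"twist": 0}
    - {"x": -0.005,"y": 0.12,"z": -0.182,"twist": 0}
    - {"x": -0.005,"y": 0.141,"z": -0.215,"twist": 0}
    - {"x": -0.005,"y": 0.152,"z": -0.232,"twist": 0}
    - {"x": -0.005,"y": 0.153,"z": -0.234,"twist": 0}
    - {"x": -0.005,"y": 0.153,"z": -0.234,"twist": 0}
    - {"x": -0.005,"y": 0.153,"z": -0.234,"twist": 0}

```text
time_s: 17.88
eef_pos: [0.6187, 0.0328, 0.1509]
tcp_rot: [-26.1, 90.0, -111.2]
ft_force: [-0.1, -0.0, -0.4]
grip_width: 0.0221
```

```bash
python3 -c "
from h import *
to(.6184,.0348,.0445)
foot(.037,.018)"
```

```text
xyz mm [ 1.064e+02 -1.000e-01 -2.100e+00] twist -0.08 t 17.875 pos [0.6187 0.0328 0.1509] w 0.022056892830669996 F [-0.1 -0.  -0.4]
foot z [0.1137 0.1145] expected 0.114
foot circle [0.6009 0.0087] tcp [0.6189 0.0333] 56
```

send_rows:
  targets:
    - {"x": 0.03,"y": 0,"z": -0.001,"twist": 0}
    - {"x": 0.065,"y": 0,"z": -0.001,"twist": 0}
    - {"x": 0.09,"y": 0,"z": -0.001,"twist": 0}
    - {"x": 0.1,"y": 0,"z": -0.001,"twist": 0}
    - {"x": 0.104,"y": 0,"z": -0.001,"twist": 0}
    - {"x": 0.106,"y": 0,"z": -0.001,"twist": 0}
    - {"x": 0.106,"y": 0,"z": -0.001,"twist": 0}
    - {"x": 0.106,"y": 0,"z": -0.001,"twist": 0}

```text
time_s: 18.98
eef_pos: [0.6193, 0.0354, 0.0454]
tcp_rot: [102.3, 90.0, 17.4]
ft_force: [0.3, -0.8, 0.4]
grip_width: 0.0221
```

send_rows:
  targets:
    - {"x": 0,"y": 0,"z": 0,"twist": 0}
    - {"x": 0,"y": 0,"z": 0,"twist": 0}
    - {"x": 0,"y": 0,"z": 0,"twist": 0}
    - {"x": 0,"y": 0,"z": 0,"twist": 0}
    - {"x": 0,"y": 0,"z": 0,"twist": 0}
  claw: 0.055

```text
time_s: 19.6
eef_pos: [0.619, 0.0353, 0.0448]
tcp_rot: [-72.3, 90.0, -157.3]
ft_force: [-0.2, 0.7, 0.2]
grip_width: 0.0548
```

send_rows:
  targets:
    - {"x": -0.04,"y": 0,"z": 0,"twist": 0}
    - {"x": -0.09,"y": 0,"z": 0,"twist": 0}
    - {"x": -0.14,"y": 0,"z": 0,"twist": 0}
    - {"x": -0.14,"y": 0,"z": 0,"twist": 0}
  claw: 0.06

```text
time_s: 20.1
eef_pos: [0.621, 0.0353, 0.1888]
tcp_rot: [99.6, 89.7, 14.6]
ft_force: [-0.3, 0.1, -0.4]
grip_width: 0.0598
```

```bash
python3 -c "
from h import *
V={n:snap(n)[1] for n in('side','top')}
print(piece(V,'bishop',(.6184,.0348),.008),piece(V,'pawn',(.4488,-.1078)))
to(.4488,-.1078,.10)"
```

```text
{'side': (array([0.6202, 0.0357]), 85), 'top': (array([0.6195, 0.037 ]), 43), 'both': array([0.6198, 0.0362])} {'side': (array([ 0.4495, -0.1079]), 102), 'top': (array([ 0.4477, -0.1076]), 40), 'both': array([ 0.449 , -0.1077])}
xyz mm [  84.9 -182.2  127.9] twist 0.04 t 20.2 pos [0.619  0.0355 0.1851] w 0.06029747435508729 F [ 0.6 -0.5 -1. ]
```

Bishop is within 2 mm of mark_3. Last is the pawn.

send_rows:
  targets:
    - {"x": 0,"y": -0.182,"z": 0.128,"twist": 0}
    - {"x": 0,"y": -0.182,"z": 0.128,"twist": 0}
    - {"x": 0,"y": -0.182,"z": 0.128,"twist": 0}
    - {"x": 0.04,"y": -0.182,"z": 0.128,"twist": 0}
    - {"x": 0.085,"y": -0.182,"z": 0.128,"twist": 0}
    - {"x": 0.085,"y": -0.182,"z": 0.128,"twist": 0}
    - {"x": 0.085,"y": -0.182,"z": 0.128,"twist": 0}
    - {"x": 0.085,"y": -0.182,"z": 0.128,"twist": 0}

```text
time_s: 21.2
eef_pos: [0.4499, -0.108, 0.101]
tcp_rot: [87.5, 89.9, 2.5]
ft_force: [-0.2, 0.6, -0.1]
grip_width: 0.0601
```

```bash
python3 -c "
from h import *
to(.4488,-.1078,.017)"
```

```text
xyz mm [84.  -1.3 -0.3] twist 0.06 t 21.2 pos [ 0.4499 -0.108   0.101 ] w 0.060064248026385235 F [-0.2  0.6 -0.1]
```

send_rows:
  targets:
    - {"x": 0.035,"y": -0.001,"z": 0,"twist": 0}
    - {"x": 0.065,"y": -0.001,"z": 0,"twist": 0}
    - {"x": 0.084,"y": -0.001,"z": 0,"twist": 0}
    - {"x": 0.084,"y": -0.001,"z": 0,"twist": 0}
    - {"x": 0.084,"y": -0.001,"z": 0,"twist": 0}

```text
time_s: 21.82
eef_pos: [0.4487, -0.1082, 0.0169]
tcp_rot: [89.2, 89.9, 4.2]
ft_force: [-0.5, 1.0, 1.1]
grip_width: 0.06
```

send_rows:
  targets:
    - {"x": 0,"y": 0,"z": 0,"twist": 0}
    - {"x": 0,"y": 0,"z": 0,"twist": 0}
    - {"x": 0,"y": 0,"z": 0,"twist": 0}
    - {"x": 0,"y": 0,"z": 0,"twist": 0}
    - {"x": 0,"y": 0,"z": 0,"twist": 0}
    - {"x": 0,"y": 0,"z": 0,"twist": 0}
  claw: 0.012

```text
time_s: 22.58
eef_pos: [0.4484, -0.1082, 0.0165]
tcp_rot: [104.8, 89.9, 19.8]
ft_force: [-2.8, 1.1, 14.1]
grip_width: 0.0204
```

send_rows:
  targets:
    - {"x": -0.02,"y": 0,"z": 0,"twist": 0}
    - {"x": -0.05,"y": 0,"z": 0,"twist": 0}
    - {"x": -0.08,"y": 0,"z": 0,"twist": 0}
    - {"x": -0.1,"y": 0,"z": 0,"twist": 0}
    - {"x": -0.1,"y": 0,"z": 0,"twist": 0}
    - {"x": -0.1,"y": 0,"z": 0,"twist": 0}

```text
time_s: 23.32
eef_pos: [0.4477, -0.108, 0.1154]
tcp_rot: [-127.8, 90.0, 147.3]
ft_force: [-0.5, -0.4, -0.2]
grip_width: 0.0202
```

```bash
python3 -c "
from h import *
foot(.018,.015)
to(.6293,-.095,.12)
p,_=snap('side');cv2.imwrite('pics/c5.png',cv2.resize(p[130:370,180:500,::-1],None,fx=2,fy=2))"
```

```text
foot z [0.0975 0.0992] expected 0.0971
foot circle [ 0.4485 -0.1078] tcp [ 0.4474 -0.1082] 68
xyz mm [ -5.1 182.3   2.8] twist 0.02 t 23.425 pos [ 0.4474 -0.1082  0.1151] w 0.0200344541069375 F [ 0.1  0.6 -0.7]
```

View pics/c5.png

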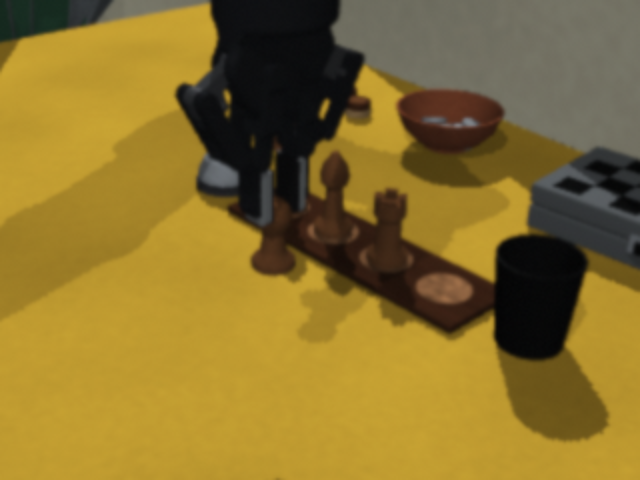

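The pawn hangs upright at (275,240), the bishop at (335,205) and rook at (390,235) stand on their marks, and mark_1 at (443,288) is free.

send_rows:
  targets:
    - {"x": -0.005,"y": 0.015,"z": 0.0,"twist": 0}
    - {"x": -0.005,"y": 0.04,"z": 0.001,"twist": 0}
    - {"x": -0.005,"y": 0.075,"z": 0.001,"twist": 0}
    - {"x": -0.005,"y": 0.11,"z": 0.002,"twist": 0}
    - {"x": -0.005,"y": 0.145,"z": 0.002,"twist": 0}
    - {"x": -0.005,"y": 0.17,"z": 0.003,"twist": 0}
    - {"x": -0.005,"y": 0.181,"z": 0.003,"twist": 0}
    - {"x": -0.005,"y": 0.182,"z": 0.003,"twist": 0}
    - {"x": -0.005,"y": 0.182,"z": 0.003,"twist": 0}

```text
time_s: 24.6
eef_pos: [0.6288, -0.0954, 0.1207]
tcp_rot: [-102.7, 90.0, 172.3]
ft_force: [-0.9, -1.1, -0.3]
grip_width: 0.0202
```

```bash
python3 -c "
from h import *
to(.6293,-.095,.0247)
foot(.018,.015)"
```

```text
xyz mm [96.   0.6 -0.4] twist 0.0 t 24.6 pos [ 0.6288 -0.0954  0.1207] w 0.020204926451872496 F [-0.9 -1.1 -0.3]
foot z [0.1038 0.1047] expected 0.103
foot circle [ 0.6297 -0.0948] tcp [ 0.6289 -0.0954] 68
```

send_rows:
  targets:
    - {"x": 0.03,"y": 0,"z": 0,"twist": 0}
    - {"x": 0.06,"y": 0,"z": 0,"twist": 0}
    - {"x": 0.082,"y": 0,"z": 0,"twist": 0}
    - {"x": 0.091,"y": 0,"z": 0,"twist": 0}
    - {"x": 0.0945,"y": 0,"z": 0,"twist": 0}
    - {"x": 0.096,"y": 0,"z": 0,"twist": 0}
    - {"x": 0.096,"y": 0,"z": 0,"twist": 0}
    - {"x": 0.096,"y": 0,"z": 0,"twist": 0}

```text
time_s: 25.7
eef_pos: [0.6298, -0.0952, 0.0253]
tcp_rot: [86.4, 90.0, 1.5]
ft_force: [0.4, -0.1, -0.7]
grip_width: 0.0201
```

send_rows:
  targets:
    - {"x": 0,"y": 0,"z": 0,"twist": 0}
    - {"x": 0,"y": 0,"z": 0,"twist": 0}
    - {"x": 0,"y": 0,"z": 0,"twist": 0}
    - {"x": 0,"y": 0,"z": 0,"twist": 0}
    - {"x": 0,"y": 0,"z": 0,"twist": 0}
  claw: 0.055

```text
time_s: 26.32
eef_pos: [0.6294, -0.0953, 0.0248]
tcp_rot: [-83.3, 90.0, -168.2]
ft_force: [-0.3, 0.1, -0.7]
grip_width: 0.0554
```

send_rows:
  targets:
    - {"x": -0.04,"y": 0,"z": 0,"twist": 0}
    - {"x": -0.09,"y": 0,"z": 0,"twist": 0}
    - {"x": -0.14,"y": 0,"z": 0,"twist": 0}
    - {"x": -0.17,"y": -0.06,"z": 0,"twist": 0}
    - {"x": -0.17,"y": -0.12,"z": 0,"twist": 0}
    - {"x": -0.17,"y": -0.15,"z": 0,"twist": 0}
    - {"x": -0.17,"y": -0.15,"z": 0,"twist": 0}

```text
time_s: 27.2
eef_pos: [0.4783, -0.1084, 0.1952]
tcp_rot: [157.3, 89.9, 72.3]
ft_force: [1.2, 0.7, 0.6]
grip_width: 0.0551
```

```bash
python3 -c "
from h import *
S={n:snap(n) for n in('side','top')};V={n:S[n][1] for n in S}
for k,c in{'pawn':(.6293,-.095),'rook':(.6239,-.0301),'bishop':(.6184,.0348),'king':(.6127,.0995)}.items():
  o=piece(V,k,c,.008);A=V['side'].reshape(-1,3);m=np.hypot(*(A[:,:2]-c).T)<.02
  print(k,o,'err mm',((o['both']-c)*1000).round(1),'top',np.nanmax(A[m,2]).round(4))
for n in S:cv2.imwrite(f'pics/{n}_end.png',S[n][0][:,:,::-1])
cv2.imwrite('pics/end.png',np.hstack([cv2.resize(S['side'][0][150:350,220:540,::-1],(400,250)),cv2.resize(S['top'][0][120:320,160:480,::-1],(400,250))]))
print(ctrl.observe()['time_s'])"
```

```text
pawn {'side': (array([ 0.6309, -0.0949]), 82), 'top': (array([ 0.6299, -0.0944]), 35), 'both': array([ 0.6305, -0.0946])} err mm [1.2 0.4] top 0.056
rook {'side': (array([ 0.6252, -0.0322]), 105), 'top': (array([ 0.6239, -0.0292]), 52), 'both': array([ 0.6246, -0.0316])} err mm [ 0.7 -1.5] top 0.0698
bishop {'side': (array([0.6202, 0.0357]), 83), 'top': (array([0.6195, 0.037 ]), 49), 'both': array([0.6198, 0.0362])} err mm [1.4 1.4] top 0.0855
king {'side': (array([0.6136, 0.0972]), 121), 'top': (array([0.613 , 0.0989]), 62), 'both': array([0.6134, 0.0977])} err mm [ 0.7 -1.8] top 0.1079
27.3
```

View pics/end.png

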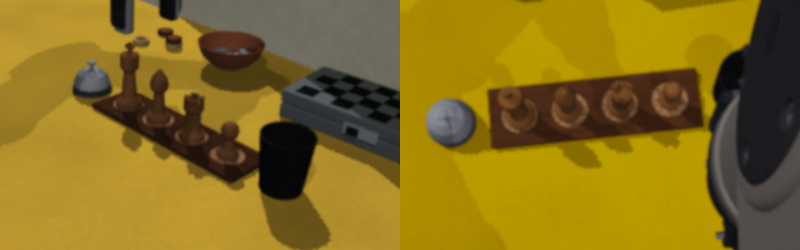

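All four pieces stand centred on their marks, from the king next to the bell to the pawn next to the cup. The bell and cup are in place and the gripper is clear.

```bash
python3 -c "
from workcell import ctrl
print(ctrl.close_job())"
```

```text
the job is handed in; nothing more can be done
None
```

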